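# Roll the amber vial up to the label reader

### The arm

A 6-joint arm with a two-finger parallel gripper is mounted at the origin on the work surface. World frame = base frame: x ahead of the robot, y to its left, z up, the work surface at z = 0. Lengths are in mm, angles in degrees, forces in N, time in s.
With the tool pointing down it reaches from about 350 to 850 mm from the base axis. Payload 8.1 kg.
Tool frame: the origin (TCP) lies midway between the tips of the shut fingers; the grasp point (between the pads) lies 19 mm behind it; z points along the fingers, y is the line along which they close (so a half turn about z gives the same grasp; the last joint's range is limited). The gripper opens to 85 mm and grips with 20 to 120 N. Pads are 22 mm wide; open, the fingers measure 114 mm over their backs; the gripper's body (76 mm by 85 mm) begins 54 mm behind the grasp point. The pads swing forward as they close: fully open they stand 13 mm farther back than shut.
Start: joints at [70.909, 7.471, 85.268, -0, 87.261, -4.893], TCP at [147.141, 581.683, 231.292] pointing down, gripper open.
Joint ranges: [-169.43, 169.43], [-51.17, 129.36], [1.28, 143.12], [-76.62, 256.62], [0, 156.53], [-152.29, 152.29]. Speed limits (degrees/s): [136.94, 136.94, 159.86, 180, 180, 180].

### API

Orientations are given as [roll, pitch, yaw] about the fixed x, y, z axes, in that order (R = Rz(yaw) Ry(pitch) Rx(roll)).
In Python, from bench import r gives the robot as it stands. The module is installed in compiled form; this text tells all that it offers.
- The arm moves only by the tool jog_arm, never from a script. Its argument "rows" is a list of rows, each a list of 2 entries, a list of its own where there are three numbers: the shift along the tool's x, y, z in mm, then the turn, a rotation vector about the tool's x, y, z in rad. A call has 1 to 10 rows; each row is the pose to reach, as a shift and turn from the pose commanded when the call began, along the tool's axes at that moment; what a row does not reach only later rows make up. A row lasts 1/10 s, in which the tool goes at most 50 mm and 8.59 degrees, less where a joint would pass 70% of its speed; a pose out of reach is approached as far as the arm can. A call with a gripper value outside its range is refused whole. "grip" is the finger opening in mm, from 0 to 85.4, set as the call begins (left out, the last holds). The fingers move at their own pace and stop on an object; "force" is the grip in N (left out, the last holds). Time passes only in rows, so rows that repeat a pose let the fingers close. It gives the time, the measured TCP pose, the force, the opening and the grip force at its end, in the units of the state.
- r.sense(): the state, without advancing time (a new reading comes with each control period).
- r.snapshot(name): name is "side" or "top"; returns (picture, depth): 400x640x3 uint8, blue, green, red; 400x640 float32, mm along the optical axis (not along the pixel's ray), 0 where there is no reading.
- r.camera_params(name): a dict with "fx", "fy", "cx", "cy" (pixels), "dist_coeffs" ([k1, k2, p1, p2, k3] as OpenCV has them; the pictures are not rectified), "pose" (4x4, takes a point from camera to world coordinates). Camera axes: x right, y down, z forward; pixel columns grow to the right and rows downward; lengths in mm; the calibration is good to about 2 mm. A picture is of the moment at which its call begins. camera_params takes no time and is no camera call.
- r.hand_in(): hands the job in; it is judged then, once.
The state is a dict: "time": time; "joint_pos": joint angles; "qd": joint speeds; "joint_efforts": joint torques, N m; "tool_pos": TCP position; "tcp_rot": TCP orientation; "ft_force": force on the tool from outside, world axes, zero at the start; "wrist_torque": the same for the moment, N m; "finger_gap": finger opening in mm; "grip_force": force on a finger pad.
Only numpy, scipy, OpenCV 4.12 (cv2) and the standard library are available. Lean on these libraries where they do the work, as an engineer would, in place of code of your own. Each camera call takes 0.05 s, during which the arm holds its last target. There are 200 camera calls.

### The job

Pick up the blue-handled paddle and use it to roll the amber sample vial gently along its lane until it lies at the label reader, on the green patch. Touch the vial with the paddle only, keep it in its lane, and leave the clear vial in the other lane where it is. Then stand the paddle upright on the bench again, clear of the track, and let go.

Things in the scene. Friction and masses are not known exactly. Their poses are not given: they have to be found in the camera images.
- paddle: Paddle standing on the bench, 110 mm tall, 120 g, both sides alike. Origin: centre of its underside; z up. Below, an orange block, 26 mm along x, 44 mm along y, 45 mm high; its 44 mm wide faces (+x and -x) are for pushing. Above it a blue rectangular handle, 16 mm along x, 24 mm along y, from 45 to 110 mm high.
- amber_vial: The vial to roll: closed, amber glass with white cap, 28 mm in diameter, 58 mm long, about 40 g, lying on its side across one of the track's two lanes (either). Origin: centre of the cylinder; y is its long axis. It turns as it rolls; pushed slowly, it stops within a few mm when the paddle stops.
- clear_vial: Same size of vial, but colourless with a blue cap, lying across the other lane; to be left alone. Origin: centre of the cylinder; y is the long axis.
- track: Fixed grey two-lane track. Origin at bench height below the dividing wall; x along the lanes to the white reader, z up. Lane floors 10 mm up, x -150 (open end) to +120 mm, where the reader's face stops a vial (its centre then at x 106). Lanes centred at y -36 and +36, 66 wide; wall tops 26 mm up. Reader 45 mm high, x 120 to 170. Green patch x 90 to 120 in each lane. Vials start at x -75 to -35.
Things that resemble listed ones, but are neither listed nor needed, are in the scene too. What is meant by the amber_vial is not purple or turquoise, and is the smaller of those in its own colour.

How it is judged (in metres and radians):
On the way, in this order (a step that is already met when the one before it is completed fails the run):
1. the paddle is lifted off the bench (height (world z) of paddle above 0.012 m), for 0.1 s.
2. the amber vial is in its lane within 15 mm of touching the reader (x of amber_vial in the frame of track above 0.091 m and z of amber_vial in the frame of track below 0.032 m), for 0.2 s.
At the end, for the whole second after the job is handed in: The amber vial lies still in its lane, its centre within 15 mm of where it touches the reader; the clear vial is within 15 mm of its starting place; the paddle stands still and upright (within 10 degrees) on the bench, not on the track (all of step 2 and x of amber_vial in the frame of track below 0.115 m and z of amber_vial in the frame of track above 0.018 m and linear speed of each of amber_vial, paddle below 0.02 m/s and distance of clear_vial from where it was at the start of the episode below 0.015 m and angle between paddle's own z axis and vertical below 0.17 rad and height (world z) of paddle between -0.006 and 0.006 m).
It fails at once if the fingers or the arm touch the amber vial (contact force between any of the fingers, the arm and amber_vial above 0.3 N).
It fails at once if the amber vial is knocked along faster than 0.25 m/s (linear speed of amber_vial above 0.25 m/s).
It fails at once if the paddle presses on the amber vial with more than 40 N (contact force between paddle and amber_vial above 40 N).
It fails at once if the amber vial leaves its lane (rises more than 15 mm off the lane floor) (z of amber_vial in the frame of track above 0.039 m).
It fails at once if the clear vial is moved more than 15 mm (distance of clear_vial from where it was at the start of the episode above 0.015 m).
It also fails if it takes over 58 s, if anything falls off the work surface, if the arm or the gripper's body presses on something with over 40 N, if the wrist force passes 120 N, or if a joint passes its speed limit or range.

## Working session

There is one attempt and no reset: what is moved stays moved. The work goes in short steps, Python scripts to look and compute and a tool call to move; the robot and the scene stay as the last step left them, time stands still between calls to the robot, and variables do not carry over. Pictures are saved under pics/ and viewed, at most 10 in all, crops included, and the job is handed in when it is done.

Besides the shell and the picture viewer there is one more tool, called after "Call:" by a JSON object that holds its "api" and its "payload". jog_arm: Moves the arm, as the interface text tells. Its arguments: {"type":"object","properties":{"rows":{"type":"array"},"grip":{"type":"number"},"force":{"type":"number"}},"required":["rows"]}

```bash
mkdir -p pics
cat > h.py <<'E'
import cv2, numpy as np
from bench import r
def grab(n,tag):
    im,d=r.snapshot(n); cv2.imwrite(f'pics/{tag}.png',im); np.savez(f'pics/{tag}.npz',im=im,d=d); return im,d
def w(n,d,u,v):
    c=r.camera_params(n); K=np.array([[c['fx'],0,c['cx']],[0,c['fy'],c['cy']],[0,0,1]])
    p=cv2.undistortPoints(np.array([[[u,v]]],float),K,np.array(c['dist_coeffs']))[0,0]
    z=np.median(d[v-1:v+2,u-1:u+2]); P=np.array(c['pose'])
    return (P@[p[0]*z,p[1]*z,z,1])[:3].round(1)
E
python3 - <<'E'
from h import *
grab('top','t0'); grab('side','s0'); s=r.sense(); print(s['tool_pos'],s['tcp_rot'],s['time'])
E
```

```text
[146.96885927 581.19715493 230.33884712] [-1.79901761e+02 -9.40737300e-03  1.65802870e+02] 0.1
```

View pics/t0.png

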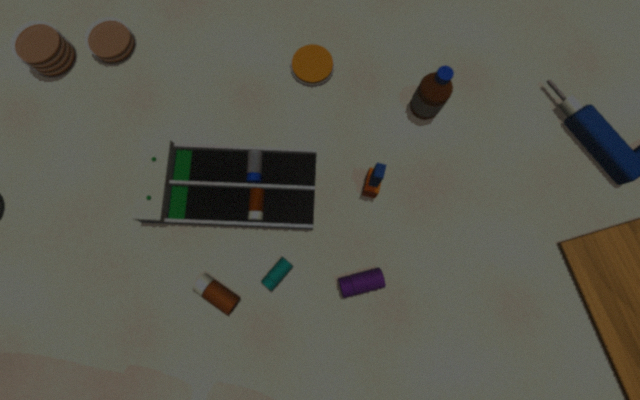

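View pics/s0.png

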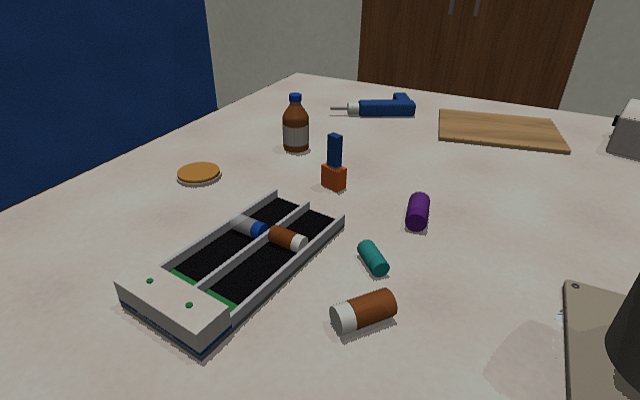

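Amber candidates in the top view are the vial in the lane at (256,203) and a larger one lying loose at (217,294). The brown bottle at (431,95) stands upright and isn't a vial. The one in the lane is the smaller, with a white cap, so it fits. The clear vial is at (254,166) and the paddle at (374,181). I'll confirm in a crop and measure.

Run:
```python
from h import *
z=np.load('pics/t0.npz'); im,d=z['im'],z['d']
c=cv2.convertScaleAbs(im[130:330,130:400],alpha=1.8)
cv2.imwrite('pics/c0.png',cv2.resize(c,(783,580),interpolation=cv2.INTER_CUBIC))
# cloud
p=r.camera_params('top'); K=np.array([[p['fx'],0,p['cx']],[0,p['fy'],p['cy']],[0,0,1]])
vv,uu=np.mgrid[0:400,0:640]
n=cv2.undistortPoints(np.stack([uu,vv],-1).reshape(-1,1,2).astype(float),K,np.array(p['dist_coeffs'])).reshape(400,640,2)
W=np.concatenate([n*d[...,None],d[...,None],np.ones((400,640,1))],-1)@np.array(p['pose']).T
W=W[...,:3]; print('cam',np.array(p['pose'])[:3,3].round(), p['fx'])
hsv=cv2.cvtColor(im,cv2.COLOR_BGR2HSV)
def box(name,u0,u1,v0,v1,zl,zh,m=None):
    S=W[v0:v1,u0:u1]; k=(S[...,2]>zl)&(S[...,2]<zh)
    if m is not None:k&=m[v0:v1,u0:u1]
    q=S[k]; (cx,sz,a)=cv2.minAreaRect(q[:,:2].astype(np.float32)); print(name,len(q),np.round(cx,1),np.round(sz,1),round(a,1),'med',np.median(q,0).round(1))
box('handle top',355,395,155,205,103,118)
box('block top',355,395,155,205,38,50)
box('reader',130,180,135,230,38,52)
box('walls',170,325,140,235,20,33)
box('green',165,200,140,230,5,16,(hsv[...,0]>45)&(hsv[...,0]<80)&(hsv[...,1]>100))
box('amber',245,268,186,222,26,45,(hsv[...,0]<15)&(hsv[...,1]>120))
for u,v in [(316,148),(316,186),(312,228),(170,182),(172,145),(166,221),(256,196),(256,213),(254,158),(254,177),(378,166)]: print(u,v,w('top',d,u,v))
```

```text
cam [347. -92. 726.] 387.31034513148563
handle top 156 [ 513.6 -215.8] [15.9 24.8] 70.2 med [ 512.9 -215.6  111.2]
block top 167 [ 513.7 -216. ] [26.1 44.2] 70.7 med [ 501.3 -209.3   46. ]
reader 2353 [553.6 184.6] [ 51.9 150.2] 82.8 med [550.7 183.5  45.7]
walls 2008 [532.8  26.6] [272.  151.1] 82.3 med [535.9  15.8  26.8]
green 1098 [548.9 135.9] [ 52.8 135.8] 83.9 med [541.6 144.1  11. ]
amber 317 [4.999e+02 4.000e-01] [26.5 41.2] 83.0 med [499.6  -1.2  36.9]
316 148 [ 598.8 -119.     1.2]
316 186 [ 522.4 -112.     0.8]
312 228 [441.7 -97.    3.9]
170 182 [548.5 158.2  25.6]
172 145 [618.6 151.5  31. ]
166 221 [476.3 167.2  23.1]
256 196 [504.5  -0.8  38.7]
256 213 [473.2   1.   38.9]
254 158 [576.4  -1.6  39.6]
254 177 [540.5   0.8  38.3]
378 166 [ 520.2 -213.9  111.2]
```

View pics/c0.png

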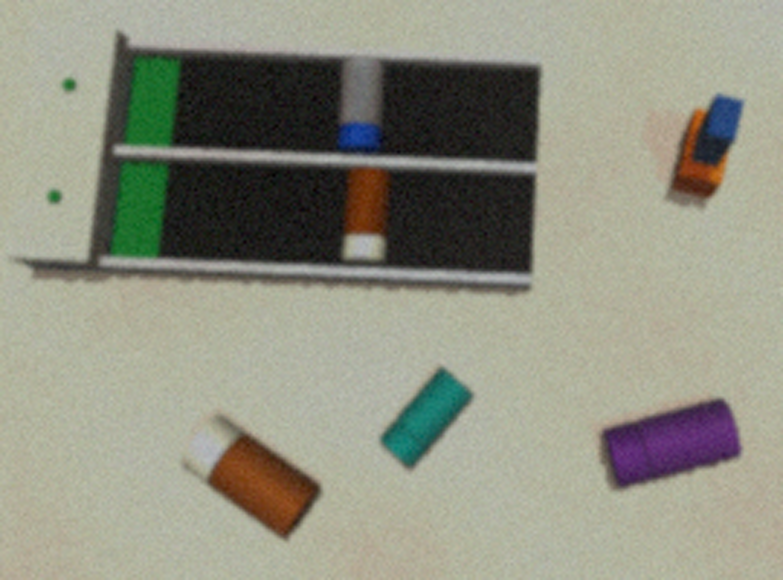

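The crop confirms it: the small amber vial with the white cap, at about (256,203), lies in the +y lane. The large loose one at (217,294) is a decoy. The paddle is at (514,-216) with its x axis at yaw 70.5°. The track origin is about (535,41.5) at yaw 82.5°, with the vial at track x -46.

Call:
{"api": "jog_arm", "payload": {"rows": [[[-397,-293.5,0],[0,0,0]],[[-397,-293.5,0],[0,0,0]],[[-397,-293.5,0],[0,0,0]],[[-397,-293.5,0],[0,0,0]],[[-397,-293.5,0],[0,0,0]],[[-397,-293.5,0],[0,0,0]],[[-397,-293.5,0],[0,0,0]],[[-397,-293.5,0],[0,0,0]],[[-397,-293.5,0],[0,0,0]],[[-397,-293.5,0],[0,0,0]]], "grip": 60, "force": 40}}

```text
time: 1.1
tool_pos: [461.0, 197.5, 231.0]
tcp_rot: [-180.0, -0.0, 165.8]
ft_force: [0.3, 1.6, -0.4]
finger_gap: 59.9
grip_force: 0.0
```

Call:
{"api": "jog_arm", "payload": {"rows": [[[-154,-390,70],[0,0,0.0925]],[[-154,-390,70],[0,0,0.0925]],[[-154,-390,70],[0,0,0.0925]],[[-154,-390,70],[0,0,0.0925]],[[-154,-390,70],[0,0,0.0925]],[[-154,-390,70],[0,0,0.0925]],[[-154,-390,70],[0,0,0.0925]],[[-154,-390,70],[0,0,0.0925]],[[-154,-390,70],[0,0,0.0925]],[[-154,-390,70],[0,0,0.0925]]]}}

```text
time: 2.1
tool_pos: [512.7, -219.2, 159.8]
tcp_rot: [-180.0, -0.1, 160.3]
ft_force: [-0.5, 0.5, -0.1]
finger_gap: 60.0
grip_force: 0.0
```

Call:
{"api": "jog_arm", "payload": {"rows": [[[0,0,0],[0,0,0]],[[0,0,25],[0,0,0]],[[0,0,50],[0,0,0]],[[0,0,75],[0,0,0]],[[0,0,90],[0,0,0]],[[0,0,100],[0,0,0]],[[0,0,100],[0,0,0]],[[0,0,100],[0,0,0]]]}}

```text
time: 2.9
tool_pos: [514.3, -216.1, 62.3]
tcp_rot: [-180.0, 0.1, 160.5]
ft_force: [0.8, -0.3, -0.2]
finger_gap: 60.0
grip_force: 0.0
```

Call:
{"api": "jog_arm", "payload": {"rows": [[[0,0,0],[0,0,0]],[[0,0,0],[0,0,0]],[[0,0,0],[0,0,0]],[[0,0,0],[0,0,0]],[[0,0,0],[0,0,0]],[[0,0,0],[0,0,0]],[[0,0,0],[0,0,0]],[[0,0,0],[0,0,0]]], "grip": 0, "force": 50}}

```text
time: 3.7
tool_pos: [514.0, -216.3, 61.8]
tcp_rot: [-180.0, 0.0, 160.5]
ft_force: [-1.0, -0.1, 5.5]
finger_gap: 15.4
grip_force: 54.5
```

Call:
{"api": "jog_arm", "payload": {"rows": [[[0,0,-10],[0,0,0]],[[0,0,-25],[0,0,0]],[[0,0,-45],[0,0,0]],[[0,0,-60],[0,0,0]],[[15,25,-60],[0,0,-0.04]],[[35,60,-60],[0,0,-0.09]],[[55,97,-60],[0,0,-0.14]],[[72,128,-60],[0,0,-0.18]],[[80.4,144.6,-60],[0,0,-0.2094]],[[80.4,144.6,-60],[0,0,-0.2094]]]}}

```text
time: 4.7
tool_pos: [486.0, -50.7, 122.2]
tcp_rot: [180.0, 0.0, 172.7]
ft_force: [-0.4, 0.2, -0.8]
finger_gap: 15.4
grip_force: 53.7
```

Run:
```python
from h import *
im,d=grab('side','s1'); im2,_=grab('top','t1'); s=r.sense(); print(s['tool_pos'],s['tcp_rot'],s['time'],s['finger_gap'],s['ft_force'])
a=cv2.resize(im[110:360,100:420],None,fx=1.25,fy=1.25); b=cv2.resize(cv2.convertScaleAbs(im2[110:360,130:450],alpha=1.6),None,fx=1.25,fy=1.25)
cv2.imwrite('pics/c1.png',np.hstack([a,b]))
```

```text
[486.53628817 -52.9920579  122.13167288] [-1.79972341e+02  6.88363198e-02  1.72536216e+02] 4.8 15.348028325289604 [ 0.88014418 -0.11620532 -0.89747637]
```

View pics/c1.png

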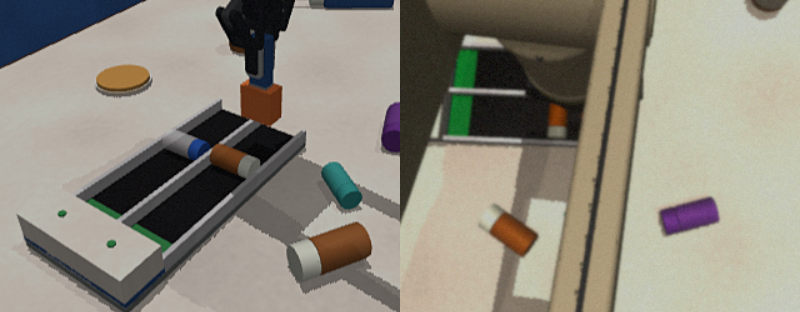

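The left half (side view) shows the paddle held upright near crop (262,100), above the lane's open end. The vial at (235,160) is still untouched. I'll check the block's position against the lane using the side camera's depth.

```bash
cat >> h.py <<'E'
O=np.array([534.8,41.5]); A=np.radians(82.5); EX=np.array([np.cos(A),np.sin(A)]); EY=np.array([-EX[1],EX[0]])
def tcloud(n,d):
    p=r.camera_params(n); K=np.array([[p['fx'],0,p['cx']],[0,p['fy'],p['cy']],[0,0,1]])
    vv,uu=np.mgrid[0:400,0:640]
    q=cv2.undistortPoints(np.stack([uu,vv],-1).reshape(-1,1,2).astype(float),K,np.array(p['dist_coeffs'])).reshape(400,640,2)
    W=np.concatenate([q*d[...,None],d[...,None],np.ones((400,640,1))],-1)@np.array(p['pose']).T
    e=W[...,:2]-O
    return np.stack([e@EX,e@EY,W[...,2]],-1)
def rng(name,q): print(name,len(q),'p2/50/98',np.percentile(q,[2,50,98],axis=0).round(1).tolist())
E
python3 - <<'E'
from h import *
z=np.load('pics/s1.npz'); im,d=z['im'],z['d']; T=tcloud('side',d); hsv=cv2.cvtColor(im,cv2.COLOR_BGR2HSV)
o=(hsv[...,0]<16)&(hsv[...,1]>130)&(d>0)
x,y,h=T[...,0],T[...,1],T[...,2]
rng('block',T[o&(abs(x+100)<35)&(abs(y-36)<50)&(h>50)])
rng('front',T[o&(abs(x+87)<4)&(abs(y-36)<50)&(h>50)])
rng('amber',T[o&(abs(x+46)<25)&(abs(y-36)<40)&(h<45)])
rng('walls',T[(abs(x+10)<60)&(abs(y)<90)&(h>23.5)&(h<28.5)&~o&(abs(y)>62)])
rng('divider',T[(x>-20)&(x<80)&(abs(y)<12)&(h>24)&(h<30)])
E
```

```text
block 899 p2/50/98 [[-108.8, 16.3, 62.8], [-86.0, 46.1, 87.1], [-84.0, 59.2, 106.8]]
front 678 p2/50/98 [[-90.0, 16.0, 62.8], [-85.6, 39.3, 86.0], [-84.0, 58.9, 106.6]]
amber 442 p2/50/98 [[-47.9, 8.6, 10.7], [-33.3, 29.7, 33.6], [-28.4, 49.0, 39.0]]
walls 586 p2/50/98 [[-67.1, -75.1, 23.8], [-2.0, 69.6, 26.6], [47.5, 75.4, 28.1]]
divider 271 p2/50/98 [[-17.1, -3.5, 24.2], [34.8, 1.2, 26.8], [78.2, 3.6, 28.2]]
```

Block is centred at lane y ≈ 37 and level. Lowering into the lane behind the vial, with the paddle bottom about 4 mm above the floor.

Call:
{"api": "jog_arm", "payload": {"rows": [[[0,0,10],[0,0,0]],[[0,0,20],[0,0,0]],[[0,0,30],[0,0,0]],[[0,0,38],[0,0,0]],[[0,0,43],[0,0,0]],[[0,0,46],[0,0,0]],[[0,0,46],[0,0,0]],[[0,5,46],[0,0,0]],[[0,11,46],[0,0,0]],[[0,16,46],[0,0,0]]]}}

```text
time: 5.8
tool_pos: [488.6, -36.5, 75.7]
tcp_rot: [180.0, 0.0, 172.5]
ft_force: [0.1, -0.2, -0.6]
finger_gap: 15.3
grip_force: 53.7
```

Call:
{"api": "jog_arm", "payload": {"rows": [[[0,2,0],[0,0,0]],[[0,4,0],[0,0,0]],[[0,6,0],[0,0,0]],[[0,8,0],[0,0,0]],[[0,10,0],[0,0,0]],[[0,12,0],[0,0,0]],[[0,14,0],[0,0,0]],[[0,17,0],[0,0,0]],[[0,20,0],[0,0,0]],[[0,23,0],[0,0,0]]]}}

```text
time: 6.8
tool_pos: [491.3, -14.0, 75.3]
tcp_rot: [180.0, 0.0, 172.5]
ft_force: [-0.8, 0.1, -1.3]
finger_gap: 15.1
grip_force: 53.7
```

```bash
cat > look.py <<'E'
import sys
from h import *
tag=sys.argv[1]
im,d=grab('side',tag); s=r.sense(); print(s['tool_pos'].round(1) if hasattr(s['tool_pos'],'round') else s['tool_pos'],s['time'],s['finger_gap'],s['ft_force'])
e=np.array(s['tool_pos'][:2])-O; px,py=e@EX,e@EY; print('paddle track',px,py)
T=tcloud('side',d); hsv=cv2.cvtColor(im,cv2.COLOR_BGR2HSV)
o=(hsv[...,0]<16)&(hsv[...,1]>130)&(d>0); x,y,h=T[...,0],T[...,1],T[...,2]
rng('amber',T[o&(x>px+14)&(x<118)&(abs(y-36)<34)&(h<45)])
cv2.imwrite(f'pics/{tag}c.png',cv2.resize(im[130:360,80:420],None,fx=1.8,fy=1.8))
E
python3 look.py s2
```

```text
[491.3 -13.7  75.3] 6.85 15.423488555678155 [ 0.34532792  0.25568913 -0.98079498]
paddle track -60.36730537919653 35.905961004258415
amber 465 p2/50/98 [[-42.0, 8.6, 10.6], [-24.5, 29.9, 33.9], [-19.5, 49.6, 39.1]]
```

View pics/s2c.png

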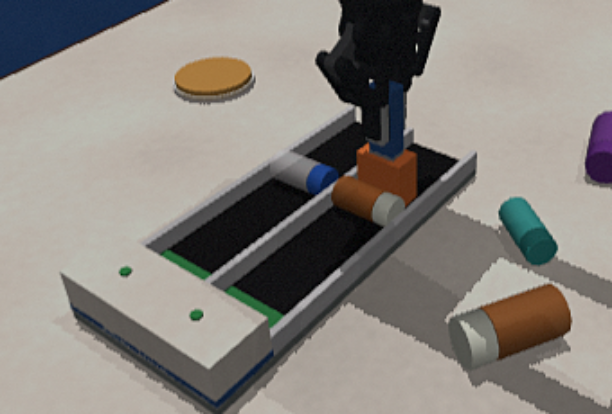

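The picture shows the paddle behind the amber vial (crop (368,198)), which has already rolled about 10 mm. The clear vial at (305,172) is untouched. Continuing at 40 mm/s.

Call:
{"api": "jog_arm", "payload": {"rows": [[[0,4,0],[0,0,0]],[[0,8,0],[0,0,0]],[[0,12,0],[0,0,0]],[[0,16,0],[0,0,0]],[[0,20,0],[0,0,0]],[[0,24,0],[0,0,0]],[[0,28,0],[0,0,0]],[[0,32,0],[0,0,0]],[[0,36,0],[0,0,0]],[[0,40,0],[0,0,0]]]}}

```text
time: 7.85
tool_pos: [496.5, 25.7, 75.3]
tcp_rot: [180.0, -0.0, 172.5]
ft_force: [-0.5, -0.8, -1.2]
finger_gap: 15.4
grip_force: 53.7
```

Call:
{"api": "jog_arm", "payload": {"rows": [[[0,4,0],[0,0,0]],[[0,8,0],[0,0,0]],[[0,12,0],[0,0,0]],[[0,16,0],[0,0,0]],[[0,20,0],[0,0,0]],[[0,24,0],[0,0,0]],[[0,28,0],[0,0,0]],[[0,32,0],[0,0,0]],[[0,36,0],[0,0,0]],[[0,40,0],[0,0,0]]]}}

```text
time: 8.85
tool_pos: [501.7, 65.3, 75.3]
tcp_rot: [-180.0, -0.0, 172.5]
ft_force: [-0.4, -0.4, -1.6]
finger_gap: 15.0
grip_force: 53.7
```

Call:
{"api": "jog_arm", "payload": {"rows": [[[0,4,0],[0,0,0]],[[0,8,0],[0,0,0]],[[0,12,0],[0,0,0]],[[0,16,0],[0,0,0]],[[0,20,0],[0,0,0]],[[0,24,0],[0,0,0]],[[0,27,0],[0,0,0]],[[0,30,0],[0,0,0]],[[0,33,0],[0,0,0]],[[0,36,0],[0,0,0]]]}}

```text
time: 9.85
tool_pos: [506.4, 100.9, 75.3]
tcp_rot: [-180.0, 0.0, 172.5]
ft_force: [0.1, 0.4, -2.2]
finger_gap: 15.3
grip_force: 53.7
```

```bash
python3 look.py s3
```

```text
[506.4 101.3  75.3] 9.9 15.526390242994339 [ 0.45661172 -0.01132479 -0.68970273]
paddle track 55.60274349730594 35.915407503225104
amber 588 p2/50/98 [[73.9, 9.2, 11.3], [89.7, 30.2, 35.6], [95.7, 49.1, 39.3]]
```

Call:
{"api": "jog_arm", "payload": {"rows": [[[0,2,0],[0,0,0]],[[0,4,0],[0,0,0]],[[0,6.5,0],[0,0,0]],[[0,9,0],[0,0,0]],[[0,11.5,0],[0,0,0]],[[0,14,0],[0,0,0]],[[0,16,0],[0,0,0]],[[0,18,0],[0,0,0]],[[0,19,0],[0,0,0]],[[0,20,0],[0,0,0]]]}}

```text
time: 10.9
tool_pos: [509.0, 120.7, 75.3]
tcp_rot: [-180.0, 0.0, 172.5]
ft_force: [0.1, 0.1, -0.9]
finger_gap: 15.6
grip_force: 53.7
```

Call:
{"api": "jog_arm", "payload": {"rows": [[[0,0,0],[0,0,0]],[[0,0,0],[0,0,0]],[[0,0,0],[0,0,0]],[[0,-3,0],[0,0,0]],[[0,-8,0],[0,0,0]],[[0,-18,0],[0,0,0]],[[0,-30,0],[0,0,0]],[[0,-40,0],[0,0,0]],[[0,-40,0],[0,0,0]],[[0,-40,0],[0,0,0]]]}}

```text
time: 11.9
tool_pos: [503.8, 80.4, 75.4]
tcp_rot: [180.0, 0.0, 172.4]
ft_force: [-0.2, 0.5, -1.4]
finger_gap: 15.5
grip_force: 53.7
```

```bash
python3 look.py s4
```

```text
[503.8  80.8  75.4] 11.95 15.463350371114611 [-0.06379406 -0.31746235 -1.1266835 ]
paddle track 34.90332225332663 35.83713607965484
amber 402 p2/50/98 [[91.0, 9.6, 32.5], [105.5, 31.1, 37.3], [112.6, 49.7, 39.4]]
```

View pics/s4c.png

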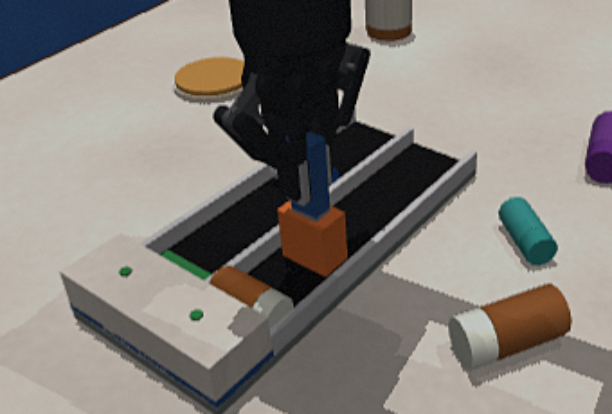

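The vial (crop (250,290)) lies on the patch at the reader, centre near track x 102, and the paddle is clear of it. Lifting and taking the paddle back to the bench.

Call:
{"api": "jog_arm", "payload": {"rows": [[[0,0,-15],[0,0,0]],[[0,0,-35],[0,0,0]],[[0,0,-55],[0,0,0]],[[0,-10,-65],[0,0,0]],[[-6,-40,-65],[0,0,0]],[[-13,-80,-65],[0,0,0]],[[-20,-120,-65],[0,0,0]],[[-27,-160,-65],[0,0,0]],[[-33,-200,-65],[0,0,0]],[[-40,-240,-65],[0,0,0]]]}}

```text
time: 12.95
tool_pos: [511.7, -164.3, 140.8]
tcp_rot: [-180.0, 0.0, 172.5]
ft_force: [0.7, -0.2, -0.8]
finger_gap: 15.1
grip_force: 53.7
```

Call:
{"api": "jog_arm", "payload": {"rows": [[[-5,-30,0],[0,0,0]],[[-8,-46,0],[0,0,0]],[[-8,-46,15],[0,0,0]],[[-8,-46,35],[0,0,0]],[[-8,-46,52],[0,0,0]],[[-8,-46,65],[0,0,0]],[[-8,-46,71],[0,0,0]],[[-8,-46,75],[0,0,0]],[[-8,-46,77],[0,0,0]],[[-8,-46,77],[0,0,0]]]}}

```text
time: 13.95
tool_pos: [514.4, -208.9, 63.7]
tcp_rot: [-180.0, 0.0, 172.5]
ft_force: [0.2, 0.4, -2.0]
finger_gap: 15.2
grip_force: 53.6
```

Bottom is about 2 mm up. Easing down, watching the force.

Call:
{"api": "jog_arm", "payload": {"rows": [[[0,0,0.5],[0,0,0]],[[0,0,1],[0,0,0]],[[0,0,1.5],[0,0,0]],[[0,0,2],[0,0,0]],[[0,0,2],[0,0,0]],[[0,0,2],[0,0,0]]]}}

```text
time: 14.55
tool_pos: [514.3, -209.1, 61.8]
tcp_rot: [-180.0, 0.0, 172.5]
ft_force: [-1.9, 0.9, 3.3]
finger_gap: 15.2
grip_force: 54.3
```

Contact: the force went from -2 to +3.3 N, at the same height as the grasp. Releasing and backing off.

Call:
{"api": "jog_arm", "payload": {"rows": [[[0,0,0],[0,0,0]],[[0,0,0],[0,0,0]],[[0,0,0],[0,0,0]],[[0,0,0],[0,0,0]],[[0,0,0],[0,0,0]],[[0,0,0],[0,0,0]],[[0,0,0],[0,0,0]],[[0,0,0],[0,0,0]]], "grip": 60}}

```text
time: 15.35
tool_pos: [514.0, -208.9, 61.3]
tcp_rot: [-180.0, 0.0, 172.5]
ft_force: [0.1, -0.2, 0.6]
finger_gap: 59.6
grip_force: 0.0
```

Call:
{"api": "jog_arm", "payload": {"rows": [[[0,0,-10],[0,0,0]],[[0,0,-30],[0,0,0]],[[0,0,-60],[0,0,0]],[[0,0,-90],[0,0,0]],[[0,0,-120],[0,0,0]],[[0,0,-140],[0,0,0]],[[0,0,-140],[0,0,0]],[[0,0,-140],[0,0,0]]]}}

```text
time: 16.15
tool_pos: [514.3, -209.0, 202.0]
tcp_rot: [-180.0, 0.1, 172.5]
ft_force: [-0.7, 0.0, -0.3]
finger_gap: 59.9
grip_force: 0.0
```

```bash
python3 look.py s5; python3 -c "
import cv2;im=cv2.imread('pics/s5.png');cv2.imwrite('pics/s5d.png',im[60:360,60:480])"
```

```text
[ 513.7 -208.7  200.8] 16.2 60.0448820486318 [-0.417212   -0.0042972  -0.44561878]
paddle track -250.85744711057268 -11.713535347183813
amber 401 p2/50/98 [[75.2, 9.0, 31.6], [105.3, 30.8, 37.2], [112.5, 49.3, 39.4]]
```

View pics/s5d.png

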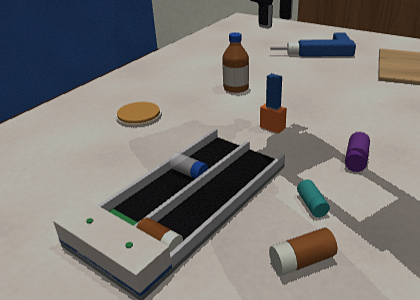

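The paddle stands upright and released at (273,105). The amber vial is at the reader (158,232) and the clear vial is in its place at (190,163). Handing in.

```bash
python3 -c "
from bench import r; print(r.hand_in())"
```

```text
the job is handed in; nothing more can be done
None
```

I rolled the amber vial to the reader: its centre is at about track x 102 mm on the green patch. The paddle stands upright on the bench clear of the track, the clear vial looks unmoved, and I handed the job in at about 16 s; no verdict came back.

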